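# File a colour tile through the sample box's spring flap

### The arm

A 6-joint arm with a two-finger parallel gripper is mounted at the origin on the work surface. World frame = base frame: x ahead of the robot, y to its left, z up, the work surface at z = 0. Lengths are in m, angles in rad, forces in N, time in s.
With the tool pointing down it reaches from about 0.25 to 0.725 m from the base axis. Payload 4 kg.
Tool frame: the origin (TCP) lies on the centre line of the jaws, within the pads' length; the fingertips stand 17 mm ahead of it and the grasp point (between the pads) lies 2 mm behind it; z points along the fingers, x is the direction in which the jaws open and shut, and the axes are right-handed (so a half turn about z gives the same grasp; the last joint's range is limited). The gripper opens to 85 mm and grips with 20 to 120 N. Pads are 22 mm wide; open, the fingers measure 114 mm over their backs; the gripper's body (76 mm by 85 mm) begins 54 mm behind the grasp point. The pads swing forward as they close: fully open they stand 13 mm farther back than shut.
Start: joints at [-1.332, 0.241, 0.005, 1.335, 0, 1.571], TCP at [0.118, -0.486, 0.248] pointing down, gripper open.
Joint ranges: [-2.72, 2.72], [-1.05, 1.87], [-1.09, 1.28], [-1.99, 2.15], [-1.42, 1.44], [-3.14, 3.14]. Speed limits (rad/s): [2.79, 2.79, 3.14, 3.14, 3.14, 3.14].

### API

Orientations are given as a unit quaternion [x, y, z, w].
In Python, from workcell import bot gives the robot as it stands.
- The arm moves only by the tool jog_arm, never from a script. Its arguments are lists of equal length, an entry for each row: "jaw": the closure, from 0 (fully open) to 1 (shut); "linear": the shift along the tool's x, y, z in m, a list of three; "delta_rot": the turn, a rotation vector about the tool's x, y, z in degrees, a list of three. A call has exactly 8 rows; each row is the pose to reach, as a shift and turn from the pose commanded when the call began, along the tool's axes at that moment; what a row does not reach only later rows make up. A row lasts 1/12 s, in which the tool goes at most 41.7 mm and 7.16 degrees, less where a joint would pass 70% of its speed; a pose out of reach is approached as far as the arm can. A call with a gripper value outside its range is refused whole. The fingers move at their own pace and stop on an object; the grip force is fixed at half the most. Time passes only in rows, so rows that repeat a pose let the fingers close, or fill a call up. It gives the time, the measured TCP pose, the force and the opening at its end, in the units of the state.
- bot.get_obs(): the state, without advancing time (a new reading comes with each control period).
- bot.camera(name): name is "scene" or "top" or "wrist"; returns (picture, depth): 400x640x3 uint8, red, green, blue; 400x640 float32, m along the optical axis (not along the pixel's ray), 0 where there is no reading.
- bot.calibration(name): a dict with "fovy" (degrees; the focal length in pixels is half the picture's height over the tangent of half this angle, whatever the lens; pixels are square), "cx", "cy" (the principal point, pixels), "origin" and "orientation" of the camera in the world. Camera axes: x right, y down, z forward; pixel columns grow to the right and rows downward; lengths in m; the calibration is good to about 2 mm. A picture is of the moment at which its call begins: read the wrist's pose just before it. calibration takes no time and is no camera call; for the wrist camera it gives the pose at the moment of the call.
- bot.job_done(): hands the job in, once; it reports no verdict.
The state is a dict: "clock": time; "joint_pos": joint angles; "joint_vel": joint speeds; "tau": joint torques, N m; "eef_pos": TCP position; "tool_rot": TCP orientation; "ft_force": force on the tool from outside, world axes, zero at the start; "ft_torque": the same for the moment, N m; "grip_width": finger opening in m.
Only numpy, scipy, OpenCV 4.12 (cv2) and the standard library are available. Lean on these libraries where they do the work, as an engineer would, in place of code of your own. Each camera call takes 0.05 s, during which the arm holds its last target.

### The job

Take the green colour tile out of the wooden stand and file it in the white sample box: push it down through the spring flap, keep the flap held open with the tile and your fingers, and feel sideways with light pressure for the slot in the rack inside, which is not in the same place every time. Lower the tile upright and fully home in that slot before you let go, then draw your hand out so that the flap swings shut. Never force anything against the box, and leave the other tiles and the things on the desk where they are.

Things in the scene. Friction and masses are not known exactly. Their poses are not given: they have to be found in the camera images.
- tile_green_center (a point): green rigid colour tile, 10 x 45 x 78 mm (thick x wide x tall), standing upright in a pocket of the stand; the point is its centre, half-way up (39 mm above its foot); axes: x through the thickness, y across the 45 mm width, z up. It weighs about 45 g. Best pinched across its 45 mm width near its top edge (10 to 13 mm below the top), firmly (40 N or more), as the flap pushes sideways on it.
- tile_red_center (a point): red rigid colour tile, 10 x 45 x 78 mm (thick x wide x tall), standing upright in a pocket of the stand; the point is its centre, half-way up (39 mm above its foot); axes: x through the thickness, y across the 45 mm width, z up. Leave it.
- tile_blue_center (a point): blue rigid colour tile, 10 x 45 x 78 mm (thick x wide x tall), standing upright in a pocket of the stand; the point is its centre, half-way up (39 mm above its foot); axes: x through the thickness, y across the 45 mm width, z up. Leave it.
- stand: fixed wooden block, 150 x 85 x 30 mm (x, y, z), origin at the centre of its underside; three pockets 15 mm deep in a row along its x, 45 mm apart; the tiles stand in them in any order, their width along the block's y. Lift a tile straight up.
- box: fixed white sample box, 128 x 180 x 150 mm (x, y, z), origin at the centre of its underside, z up, green-striped label on its front (-x). Walls 6 mm. The top is open from the front wall's inner face (x = -58 mm) to the flap's hinge line (x = +18 mm), 168 mm wide in y; behind the hinge is a fixed roof. The flap covers all but 11 mm along the front wall. Inside is a grey rack.
- rack_touch (a point): point on the flat top of the rack in the box, at box x = -36, y = -22, z = 50 mm, axes as the box. A tile lowered here always lands beside the rack's one slot. The slot's centre has this x but lies anywhere from 6 to 38 mm further along +y (box y -16 to +16 mm): new every time, not measured, hidden by the flap. The rack does not move when pushed lightly: feel along +y until the tile drops in.
- slot_floor (a point): point 30 mm below rack_touch, at the height of the slot's floor (box z = 20 mm). The slot is 13.5 mm in x by 49 mm in y, 30 mm deep, its mouth chamfered 3 mm. It takes the tile upright, thickness along the box's x, width along its y. With the tile fully home its foot is at this height, its centre at box z = 59 mm and its top at 98 mm, just below the sweep of the flap.
- flap (a joint): angle of the slippery aluminium spring flap (65 mm long in box x, 162 mm wide, orange strip on its free edge): 0 shut (level with the box top), growing as the free edge goes down into the box, at most 1.25 rad. A tile lowered at box x = -36 mm pushes it open with about 1 N; its edge then rests on the tile and fingers and, as they are drawn straight up, its spring shuts it.
- flap_hinge (a point): middle of the flap's hinge line, on the box top at box x = +18 mm, z = 150 mm; the line runs along the box's y
- mug: blue mug, 80 mm across, 90 mm tall, origin under its centre. Leave it.
- flask: steel flask, 66 mm across, 210 mm tall, origin under its centre. Leave it.
- loupe: black loupe ring, 68 mm across, 22 mm tall, origin under its centre. Leave it.
- fan_deck: pack of coloured strips, 130 x 45 x 25 mm, origin under its centre. Leave it.
- pen_pot: dark pen pot, 72 mm across, 100 mm tall (pens to 155 mm), origin under its centre. Leave it.
There are look-alikes about, which are no part of the job. Leave any yellow look-alike of the part that bears tile_green_center alone.

How it is judged:
By the outcome, as a careful person would: the job done as asked, in the order asked, and still so for the second after the job is handed in, with the robot touching nothing.
It also fails if it takes over 72 s, if anything falls off the work surface, if the arm or the gripper's body presses on something with over 40 N, if the wrist force passes 120 N, or if a joint passes its speed limit or range.

## Working session

There is one attempt and no reset: what is moved stays moved. The work goes in short steps, Python scripts to look and compute and a tool call to move; the robot and the scene stay as the last step left them, time stands still between calls to the robot, and variables do not carry over. Pictures are saved under pics/ and viewed, and the job is handed in when it is done.

Besides the shell and the picture viewer there is one more tool, called after "Request:" as name(argument=value, ...) on one line, values as JSON. jog_arm: Moves the arm, as the interface text tells. Its arguments: {"type":"object","properties":{"jaw":{"type":"array","items":{"type":"number"}},"linear":{"type":"array","items":{"type":"array","items":{"type":"number"}}},"delta_rot":{"type":"array","items":{"type":"array","items":{"type":"number"}}}},"required":["jaw","linear","delta_rot"]}

```bash
ls; mkdir -p pics; cat > h.py <<'E'
import numpy as np, cv2
from workcell import bot
from scipy.spatial.transform import Rotation as R
def cal(n):
    c=bot.calibration(n); f=200/np.tan(np.radians(c['fovy'])/2); return c,f
def cloud(n,d,c,f):
    v,u=np.mgrid[0:400,0:640]
    P=np.stack([(u-c['cx'])/f*d,(v-c['cy'])/f*d,d],-1)
    o=c['orientation']
    o=np.array(o); M=R.from_quat(o).as_matrix() if o.size==4 else o
    return P@M.T+np.array(c['origin'])
def snap(n,name):
    c,f=cal(n); im,d=bot.camera(n); cv2.imwrite(f'pics/{name}.png',im[:,:,::-1]); P=cloud(n,d,c,f); np.savez(f'/tmp/{name}.npz',im=im,d=d,P=P); return im,d,P
E
python3 - <<'E'
from h import *
for n in ('scene','top'):
    print(bot.calibration(n)); snap(n,n+'0')
print(bot.get_obs())
E
```

```text
pics
{'fovy': 52.154970820355324, 'cx': 312.6622195961551, 'cy': 194.7007617201628, 'origin': array([ 1.31710903, -0.65401383,  0.77664689]), 'orientation': array([ 0.81116037,  0.35320514, -0.19468893, -0.42351057])}
{'fovy': 43.57907649010002, 'cx': 318.8358524957791, 'cy': 198.459300806661, 'origin': array([ 4.37061542e-01, -1.84254957e-04,  1.51131055e+00]), 'orientation': array([-0.69695773,  0.71465154, -0.03792539,  0.04565929])}
{'clock': 0.1, 'joint_pos': array([-1.33197515e+00,  2.41352950e-01,  3.85416983e-03,  1.33520477e+00,
       -1.83282958e-05,  1.57077719e+00]), 'joint_vel': array([ 8.72699295e-05, -9.00296401e-04,  3.20341022e-03, -1.61121088e-03,
        8.26590202e-04,  7.32822798e-04]), 'tau': array([ 5.71573546e-04, -3.73139942e+01,  2.53009057e+01,  1.08726285e-02,
        3.14711133e-05, -1.29041098e-05]), 'eef_pos': array([ 0.1181464 , -0.48528751,  0.24749248]), 'tool_rot': array([ 7.86312568e-01, -6.17828161e-01, -7.55489003e-04, -5.81977846e-04]), 'ft_force': array([0.37052647, 0.59236337, 0.37924279]), 'ft_torque': array([-0.04197315,  0.02860715,  0.01427426]), 'grip_width': 0.0854602334565532}
```

View pics/scene0.png

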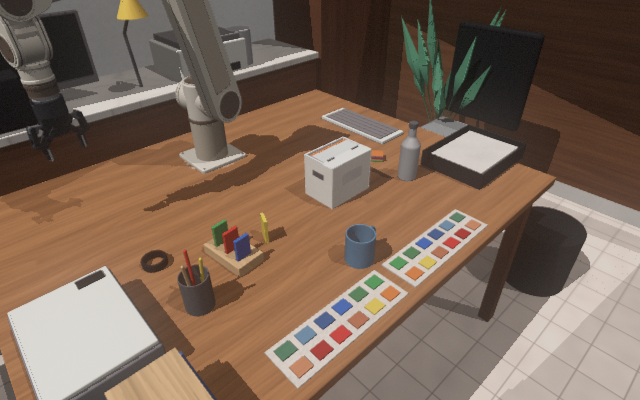

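View pics/top0.png

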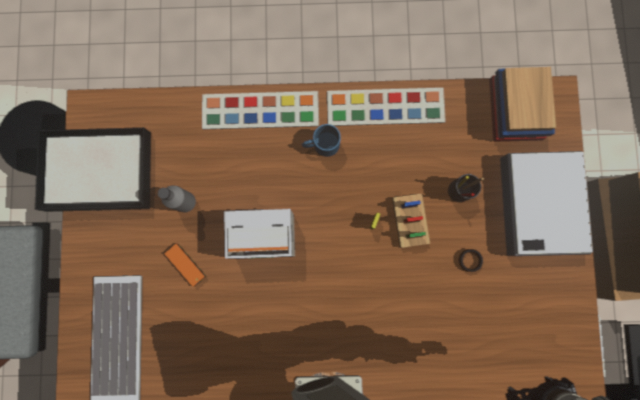

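The scene view shows the stand with green (220,235), red and blue tiles, and a yellow look-alike at (265,228). In the top view the green tile is at (416,235), and the box is at (258,233) with its orange strip facing the robot. Next I'll measure them.

```bash
python3 - <<'E'
from h import *
z=np.load('/tmp/top0.npz'); im,P=z['im'].astype(int),z['P']
hsv=cv2.cvtColor(z['im'],cv2.COLOR_RGB2HSV)
def rect(m,t):
    pts=P[m][:,:2].astype(np.float32)
    (c,s,a)=cv2.minAreaRect(pts); print(t,len(pts),np.round(c,4),np.round(s,4),round(a,1),'zmed',np.median(P[m][:,2]).round(4),'max',P[m][:,2].max().round(4))
v,u=np.mgrid[0:400,0:640]
def win(u0,u1,v0,v1): return (u>u0)&(u<u1)&(v>v0)&(v<v1)
w=win(380,440,185,255)
Z=P[:,:,2]
print('desk',np.median(Z[win(330,370,270,300)]))
rect(w&(Z>0.08),'tiles')
for n,lo,hi in (('green',40,90),('blue',100,130)):
    rect(w&(hsv[...,0]>lo)&(hsv[...,0]<hi)&(hsv[...,1]>90)&(Z>.07),n)
rect(w&((hsv[...,0]<8)|(hsv[...,0]>172))&(hsv[...,1]>150)&(Z>.07),'red')
rect(w&(Z>.02)&(Z<0.04),'stand')
b=win(205,310,190,275)
rect(b&(Z>.135),'boxtop')
rect(b&(hsv[...,0]<18)&(hsv[...,1]>140)&(Z>.1),'strip')
rect(win(365,385,205,232)&(Z>.03),'yellow')
s=np.load('/tmp/scene0.npz'); hs=cv2.cvtColor(s['im'],cv2.COLOR_RGB2HSV); Q=s['P']
m=(u>205)&(u<235)&(v>215)&(v<250)&(hs[...,0]>40)&(hs[...,0]<90)&(hs[...,1]>90)
q=Q[m]; print('green scene',len(q),q.min(0).round(4),q.max(0).round(4),np.median(q,0).round(4))
i=z['im']; a=cv2.resize(i[185:275,200:315],None,fx=3.4,fy=3.4,interpolation=2); c=cv2.resize(i[185:275,360:445],None,fx=3.4,fy=3.4,interpolation=2)
cv2.imwrite('pics/crop.png',np.hstack([a,c])[:,:,::-1])
i=s['im']; cv2.imwrite('pics/crop2.png',cv2.resize(i[125:285,190:390],None,fx=3.5,fy=3.5,interpolation=2)[:,:,::-1])
E
```

```text
desk -0.0002928039080105638
tiles 206 [ 0.5173 -0.1358] [0.1024 0.298 ] 11.6 zmed 0.0932 max 1.5113
green 57 [ 0.4972 -0.2617] [0.0097 0.0446] 4.7 zmed 0.0929 max 0.0977
blue 50 [ 0.5855 -0.2493] [0.0079 0.0428] 7.4 zmed 0.0922 max 0.1012
red 63 [ 0.4974 -0.1369] [0.0174 0.2984] 20.5 zmed 0.0927 max 1.5113
stand 1218 [ 0.5423 -0.2565] [0.1505 0.0868] 7.0 zmed 0.0298 max 0.0399
boxtop 2872 [0.507  0.1367] [0.2769 0.1336] 88.7 zmed 0.15 max 1.5113
strip 101 [0.4654 0.1814] [0.0051 0.158 ] 0.6 zmed 0.1503 max 0.1581
yellow 75 [ 0.4903 -0.085 ] [0.0266 0.1986] 39.7 zmed 0.0761 max 1.5113
green scene 133 [ 0.4924 -0.654   0.0265] [ 1.3171 -0.2443  0.7766] [ 0.5028 -0.2791  0.0807]
```

View pics/crop.png

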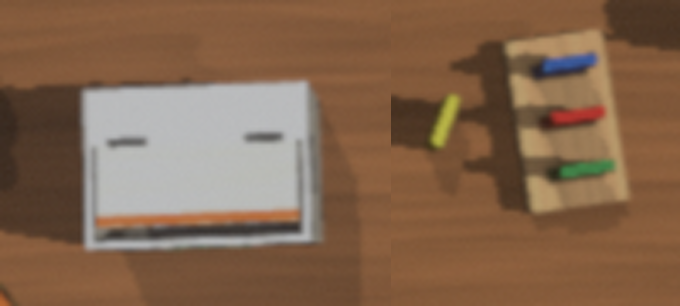

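View pics/crop2.png

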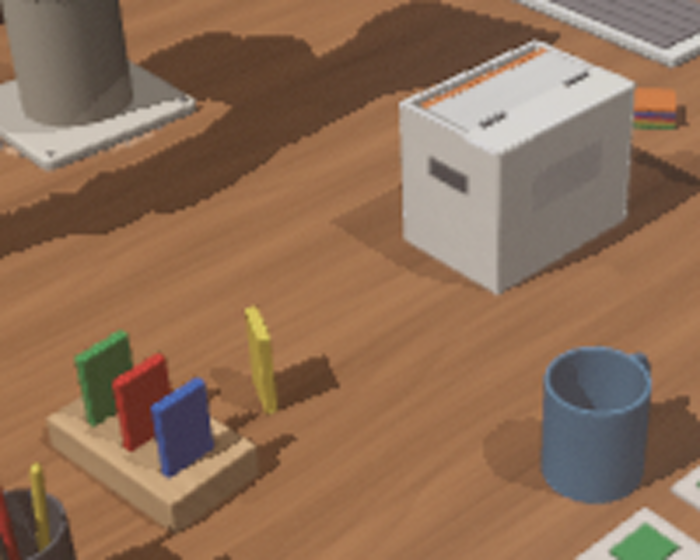

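```bash
python3 - <<'E'
from h import *
z=np.load('/tmp/top0.npz'); P=z['P']; Z=P[...,2]
v,u=np.mgrid[0:400,0:640]
def win(u0,u1,v0,v1): return (u>u0)&(u<u1)&(v>v0)&(v<v1)
b=win(205,310,190,275)
m=(b&(Z>.13)&(Z<.165)).astype(np.uint8)
m=cv2.morphologyEx(m,cv2.MORPH_CLOSE,np.ones((3,3)))
m=(m>0)&(Z>.13)&(Z<.165)
pts=P[m][:,:2].astype(np.float32); print(len(pts),cv2.minAreaRect(pts), np.median(P[m][:,2]))
# robust edges: percentile in rotated frame
for a in np.arange(-4,5,1.0):
    r=np.radians(a); X=pts@[np.cos(r),np.sin(r)]; Y=pts@[-np.sin(r),np.cos(r)]
    print(a, [np.round(t,4) for t in (np.percentile(X,[.3,99.7]),np.percentile(Y,[.3,99.7]))], np.ptp(np.percentile(X,[.3,99.7])).round(4),np.ptp(np.percentile(Y,[.3,99.7])).round(4))
Rm=R.from_quat(bot.get_obs()['tool_rot']).as_matrix(); print(Rm.round(3)); print(bot.calibration('wrist'))
hsv=cv2.cvtColor(z['im'],cv2.COLOR_RGB2HSV)
s=b&(hsv[...,0]<18)&(hsv[...,1]>140)&(Z>.14)&(Z<.16); p=P[s]; print(cv2.fitLine(p[:,:2].astype(np.float32),cv2.DIST_HUBER,0,.01,.01).ravel(), p[:,1].min(),p[:,1].max())
E
```

```text
2854 ((0.5082647800445557, 0.1831900179386139), (0.12839806079864502, 0.18094809353351593), 0.8342711925506592) 0.1499458816037007
-4.0 [array([0.4266, 0.5632]), array([0.1254, 0.3105])] 0.1366 0.1851
-3.0 [array([0.4316, 0.5658]), array([0.1175, 0.3014])] 0.1343 0.1839
-2.0 [array([0.4364, 0.5682]), array([0.1095, 0.2923])] 0.1318 0.1828
-1.0 [array([0.4407, 0.5704]), array([0.1014, 0.2829])] 0.1298 0.1815
0.0 [array([0.4443, 0.5725]), array([0.093 , 0.2734])] 0.1282 0.1804
1.0 [array([0.4476, 0.5751]), array([0.0842, 0.2638])] 0.1276 0.1796
2.0 [array([0.45  , 0.5786]), array([0.0747, 0.2548])] 0.1286 0.1801
3.0 [array([0.4517, 0.5824]), array([0.065, 0.246])] 0.1308 0.181
4.0 [array([0.4532, 0.5861]), array([0.0553, 0.2376])] 0.1329 0.1823
[[ 0.237 -0.972 -0.   ]
 [-0.972 -0.237  0.002]
 [-0.002  0.    -1.   ]]
{'fovy': 71.78533006249748, 'cx': 320.9525187047731, 'cy': 201.74015727713908, 'origin': array([ 0.18758606, -0.46899388,  0.37388231]), 'orientation': array([ 0.77867886, -0.61202232, -0.08585582,  0.10824362])}
[ 0.01239299 -0.9999232   0.4651302   0.19653535] 0.10239500229600998 0.2603961924169558
```

```bash
python3 - <<'E'
from h import *
o=bot.get_obs(); M=R.from_quat(o['tool_rot']).as_matrix(); t=o['eef_pos']
for n in ('scene0','top0'):
    s=np.load(f'/tmp/{n}.npz'); q=(s['P']-t)@M
    k=(s['d']>0)&(np.abs(q[...,0])<.1)&(np.abs(q[...,1])<.1)&(q[...,2]>-.25)&(q[...,2]<.03); q=q[k]; print(n,len(q))
    for a in np.arange(-.2,.03,.01):
        w=q[(q[:,2]>=a)&(q[:,2]<a+.01)]
        if len(w): print(round(a,3),len(w),'x',np.percentile(w[:,0],[2,98]).round(3),'y',np.percentile(w[:,1],[2,98]).round(3))
s=np.load('/tmp/scene0.npz')['im']; cv2.imwrite('pics/grip.png',cv2.resize(s[60:180,0:120],None,fx=5,fy=5,interpolation=2)[:,:,::-1])
E
```

```text
scene0 3330
-0.2 148 x [-0.029  0.038] y [-0.037  0.003]
-0.19 131 x [-0.024  0.036] y [-0.036  0.003]
-0.18 126 x [-0.025  0.037] y [-0.036  0.003]
-0.17 104 x [-0.023  0.035] y [-0.034  0.001]
-0.16 172 x [-0.031  0.037] y [-0.038  0.013]
-0.15 131 x [-0.027  0.039] y [-0.038  0.003]
-0.14 136 x [-0.028  0.039] y [-0.04   0.003]
-0.13 123 x [-0.027  0.038] y [-0.038  0.005]
-0.12 106 x [-0.026  0.039] y [-0.038  0.003]
-0.11 75 x [-0.061  0.066] y [-0.014  0.01 ]
-0.1 262 x [-0.063  0.07 ] y [-0.016  0.007]
-0.09 213 x [-0.065  0.071] y [-0.021  0.006]
-0.08 159 x [-0.067  0.072] y [-0.02   0.009]
-0.07 193 x [-0.066  0.074] y [-0.018  0.016]
-0.06 162 x [-0.069  0.074] y [-0.017  0.012]
-0.05 113 x [-0.067  0.075] y [-0.015  0.011]
-0.04 50 x [-0.059  0.058] y [-0.012  0.011]
-0.03 58 x [-0.054  0.058] y [-0.013  0.009]
-0.02 56 x [-0.053  0.058] y [-0.013  0.01 ]
-0.01 42 x [-0.05   0.057] y [-0.014  0.011]
0.0 8 x [-0.048  0.051] y [-0.008  0.002]
top0 1145
-0.2 53 x [-0.024  0.017] y [-0.037 -0.028]
-0.19 26 x [-0.026  0.014] y [-0.036 -0.026]
-0.18 52 x [-0.027  0.015] y [-0.035 -0.023]
-0.17 16 x [-0.028  0.02 ] y [-0.036 -0.021]
-0.16 119 x [-0.032  0.025] y [-0.038 -0.019]
-0.15 59 x [-0.035  0.018] y [-0.038 -0.018]
-0.14 54 x [-0.035  0.014] y [-0.038 -0.015]
-0.13 61 x [-0.036  0.02 ] y [-0.038 -0.012]
-0.12 31 x [-0.037  0.   ] y [-0.038 -0.011]
-0.11 34 x [-0.065  0.065] y [-0.013  0.006]
-0.1 76 x [-0.068  0.065] y [-0.014  0.009]
-0.09 62 x [-0.07   0.064] y [-0.02  -0.004]
-0.08 51 x [-0.072  0.067] y [-0.018 -0.006]
-0.07 79 x [-0.074  0.069] y [-0.018  0.001]
-0.06 77 x [-0.074  0.069] y [-0.017  0.004]
-0.05 70 x [-0.075  0.07 ] y [-0.014  0.002]
-0.04 11 x [-0.058  0.048] y [-0.012 -0.006]
-0.03 12 x [-0.057  0.042] y [-0.012 -0.006]
-0.02 28 x [-0.058  0.054] y [-0.012 -0.004]
-0.01 17 x [-0.056  0.051] y [-0.012 -0.001]
0.0 3 x [0.042 0.043] y [-0.006  0.001]
```

View pics/grip.png

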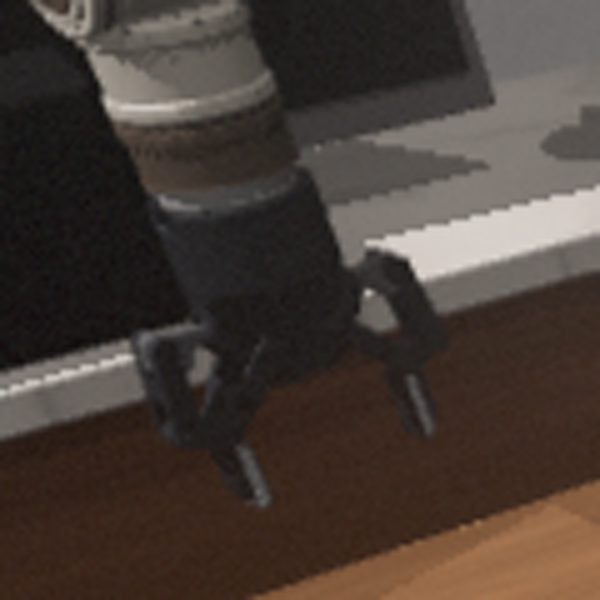

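The gripper's wide body starts about 110 mm behind the TCP. The linkage below that stays within ±21 mm in y, so the hand fits the flap opening. Now a helper to work out move deltas.

```bash
cat >> h.py <<'E'
def delta(pos,yaw):
    """shift (mm) and rotvec(deg) in tool axes to reach straight-down pose with tool x at yaw deg"""
    o=bot.get_obs(); M=R.from_quat(o['tool_rot']).as_matrix()
    r=np.radians(yaw); T=np.array([[np.cos(r),np.sin(r),0],[np.sin(r),-np.cos(r),0],[0,0,-1]])
    print('lin',(M.T@(np.array(pos)-o['eef_pos'])).round(4),'rot',np.degrees(R.from_matrix(M.T@T).as_rotvec()).round(2),'at',o['eef_pos'].round(4),'F',o['ft_force'].round(2),'w',o['grip_width'].round(4),'t',o['clock'])
E
python3 -c "
from h import *
delta([.475,-.264,.23],-83)"
```

```text
Traceback (most recent call last):
  File "h.py", line 18, in delta
    print('lin',(M.T@(np.array(pos)-o['eef_pos'])).round(4),'rot',np.degrees(R.from_matrix(M.T@T).as_rotvec()).round(2),'at',o['eef_pos'].round(4),'F',o['ft_force'].round(2),'w',o['grip_width'].round(4),'t',o['clock'])
                                                                                                                                                                                  ^^^^^^^^^^^^^^^^^^^^^
AttributeError: 'float' object has no attribute 'round'
```

```bash
sed -i "s/o\['grip_width'\].round(4)/round(o['grip_width'],4)/" h.py
python3 -c "
from h import *
delta([.475,-.264,.23],-83)"
```

```text
lin [-0.1305 -0.3991  0.0177] rot [0.01 0.11 6.68] at [ 0.1181 -0.4853  0.2475] F [0.37 0.59 0.38] w 0.0855 t 0.1
```

Request:
jog_arm(jaw=[0, 0, 0, 0, 0, 0, 0, 0], linear=[[-0.016, -0.05, 0.002], [-0.033, -0.1, 0.004], [-0.049, -0.15, 0.007], [-0.065, -0.2, 0.009], [-0.082, -0.25, 0.011], [-0.098, -0.3, 0.013], [-0.114, -0.35, 0.016], [-0.1305, -0.399, 0.0177]], delta_rot=[[0, 0, 1], [0, 0, 2], [0, 0, 3], [0, 0, 4], [0, 0, 5], [0, 0, 6], [0, 0, 6.7], [0, 0, 6.7]])

```text
clock: 0.77
eef_pos: [0.4026, -0.3089, 0.2338]
tool_rot: [0.749, -0.663, -0.0, 0.0]
ft_force: [0.1, -1.0, 0.5]
grip_width: 0.0856
```

```bash
python3 -c "
from h import *
delta([.475,-.264,.23],-83)"
```

```text
lin [-0.0358 -0.0773  0.0038] rot [ 0.03  0.02 -0.04] at [ 0.4026 -0.3089  0.2338] F [ 0.05 -1.01  0.54] w 0.0856 t 0.7667
```

Request:
jog_arm(jaw=[0, 0, 0, 0, 0, 0, 0, 0], linear=[[-0.015, -0.035, 0.003], [-0.025, -0.055, 0.003], [-0.025, -0.055, 0.003], [-0.025, -0.055, 0.003], [-0.025, -0.055, 0.003], [-0.025, -0.055, 0.003], [-0.025, -0.055, 0.003], [-0.025, -0.055, 0.003]], delta_rot=[[0, 0, 0], [0, 0, 0], [0, 0, 0], [0, 0, 0], [0, 0, 0], [0, 0, 0], [0, 0, 0], [0, 0, 0]])

```text
clock: 1.43
eef_pos: [0.4521, -0.2798, 0.2314]
tool_rot: [0.748, -0.663, 0.0, 0.0]
ft_force: [0.1, -0.6, 0.0]
grip_width: 0.0854
```

```bash
python3 -c "
from h import *
delta([.475,-.264,.23],-83)
snap('wrist','w1');print(bot.calibration('wrist')['origin'])"
```

```text
lin [-0.0129 -0.0247  0.0014] rot [-0.   -0.01 -0.13] at [ 0.4521 -0.2798  0.2314] F [ 0.06 -0.64  0.05] w 0.0854 t 1.4333
[ 0.52305633 -0.27131984  0.35782876]
```

View pics/w1.png

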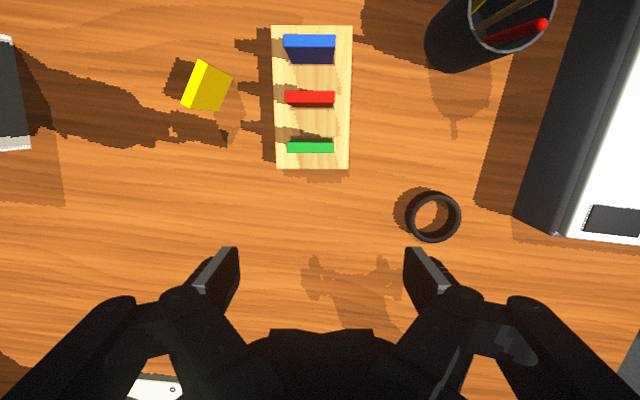

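The wrist view shows the green tile at (310,147) at the near end of the stand, with the yellow look-alike well away at (207,85).

```bash
cat > meas.py <<'E'
from h import *
def green(name,zlo=.085,zhi=.12,lo=45,hi=85):
    z=np.load(f'/tmp/{name}.npz'); P=z['P']; Z=P[...,2]; h=cv2.cvtColor(z['im'],cv2.COLOR_RGB2HSV)
    m=(h[...,0]>lo)&(h[...,0]<hi)&(h[...,1]>90)&(Z>zlo)&(Z<zhi)
    q=P[m]; print(name,len(q),cv2.minAreaRect(q[:,:2].astype(np.float32)),'z',np.percentile(q[:,2],[5,50,95]).round(4)); return q
E
python3 - <<'E'
from meas import *
green('w1')
z=np.load('/tmp/w1.npz'); P=z['P']; Z=P[...,2]
m=(Z>.027)&(Z<.033); m[:, :200]=0; m[:,400:]=0; m[200:]=0
m=cv2.morphologyEx(m.astype(np.uint8),cv2.MORPH_OPEN,np.ones((3,3)))>0
print('stand',m.sum(),cv2.minAreaRect(P[m][:,:2].astype(np.float32)),np.median(Z[m]))
E
```

```text
w1 513 ((0.5585806369781494, -0.3495750427246094), (0.027664335444569588, 0.2502567172050476), 34.15937805175781) z [0.0925 0.0936 0.0949]
stand 7952 ((0.545072078704834, -0.25790175795555115), (0.15071921050548553, 0.08509436994791031), 6.561848163604736) 0.030714283036982315
```

```bash
python3 - <<'E'
from meas import *
z=np.load('/tmp/w1.npz'); P=z['P'][120:180,270:350].reshape(-1,3); h=cv2.cvtColor(z['im'],cv2.COLOR_RGB2HSV)[120:180,270:350].reshape(-1,3)
q=P[(h[:,0]>45)&(h[:,0]<85)&(h[:,1]>90)&(P[:,2]>.088)&(P[:,2]<.099)]
print(len(q),cv2.minAreaRect(q[:,:2].astype(np.float32)),np.median(q,0))
E
```

```text
512 ((0.5001943111419678, -0.26351234316825867), (0.009433694183826447, 0.04426243156194687), 6.737791538238525) [ 0.50034404 -0.26366112  0.09362643]
```

```bash
python3 -c "
from h import *
delta([.499,-.263,.14],-83.2)"
```

```text
lin [-0.011  -0.0484  0.0915] rot [-0.02 -0.01  0.08] at [ 0.4522 -0.2797  0.2315] F [ 0.65 -1.21 -1.  ] w 0.085 t 1.4833
```

Request:
jog_arm(jaw=[0, 0, 0, 0, 0, 0, 0, 0], linear=[[-0.006, -0.025, 0], [-0.011, -0.0484, 0.01], [-0.011, -0.0484, 0.04], [-0.011, -0.0484, 0.065], [-0.011, -0.0484, 0.085], [-0.011, -0.0484, 0.0915], [-0.011, -0.0484, 0.0915], [-0.011, -0.0484, 0.0915]], delta_rot=[[0, 0, 0], [0, 0, 0], [0, 0, 0], [0, 0, 0], [0, 0, 0], [0, 0, 0], [0, 0, 0], [0, 0, 0]])

```text
clock: 2.15
eef_pos: [0.4997, -0.2627, 0.1404]
tool_rot: [0.749, -0.663, 0.0, -0.0]
ft_force: [-0.3, -0.1, 0.5]
grip_width: 0.0853
```

```bash
python3 -c "
from h import *
delta([.499,-.263,.080],-83.2)"
```

```text
lin [0.0002 0.0008 0.0604] rot [-0.02 -0.02  0.14] at [ 0.4997 -0.2627  0.1404] F [-0.28 -0.06  0.54] w 0.0853 t 2.15
```

Request:
jog_arm(jaw=[0, 0, 0, 0, 0, 0, 0, 0], linear=[[0, 0.0005, 0.015], [0, 0.0005, 0.03], [0, 0.0005, 0.045], [0, 0.0005, 0.055], [0, 0.0005, 0.0602], [0, 0.0005, 0.0602], [0, 0.0005, 0.0602], [0, 0.0005, 0.0602]], delta_rot=[[0, 0, 0.1], [0, 0, 0.1], [0, 0, 0.1], [0, 0, 0.1], [0, 0, 0.1], [0, 0, 0.1], [0, 0, 0.1], [0, 0, 0.1]])

```text
clock: 2.82
eef_pos: [0.5, -0.2627, 0.0807]
tool_rot: [0.748, -0.663, 0.001, -0.0]
ft_force: [0.9, 0.2, 0.1]
grip_width: 0.0853
```

```bash
python3 -c "
from h import *
delta([.499,-.263,.080],-83.2);snap('wrist','w2')"
```

```text
lin [0.0002 0.001  0.0007] rot [-0.1  -0.07  0.08] at [ 0.5    -0.2627  0.0807] F [0.86 0.15 0.12] w 0.0853 t 2.8167
```

View pics/w2.png

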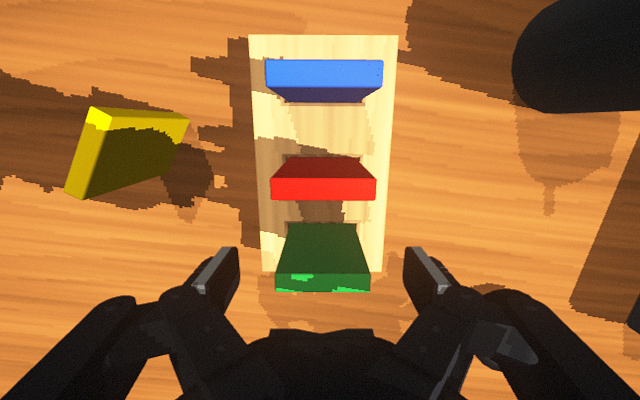

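The green tile's top at (322,283) sits centred between the pads. Closing.

Request:
jog_arm(jaw=[0.2, 0.4, 0.6, 0.8, 1, 1, 1, 1], linear=[[0, 0, 0], [0, 0, 0], [0, 0, 0], [0, 0, 0], [0, 0, 0], [0, 0, 0], [0, 0, 0], [0, 0, 0]], delta_rot=[[0, 0, 0], [0, 0, 0], [0, 0, 0], [0, 0, 0], [0, 0, 0], [0, 0, 0], [0, 0, 0], [0, 0, 0]])

```text
clock: 3.53
eef_pos: [0.4994, -0.2624, 0.08]
tool_rot: [0.748, -0.663, 0.0, -0.0]
ft_force: [0.0, 0.4, 5.4]
grip_width: 0.0435
```

Request:
jog_arm(jaw=[1, 1, 1, 1, 1, 1, 1, 1], linear=[[0, 0, 0], [0, 0, 0], [0, 0, -0.01], [0, 0, -0.02], [0, 0, -0.03], [0, 0, -0.04], [0, 0, -0.04], [0, 0, -0.04]], delta_rot=[[0, 0, 0], [0, 0, 0], [0, 0, 0], [0, 0, 0], [0, 0, 0], [0, 0, 0], [0, 0, 0], [0, 0, 0]])

```text
clock: 4.2
eef_pos: [0.4998, -0.2626, 0.1207]
tool_rot: [0.748, -0.663, 0.001, -0.0]
ft_force: [0.4, -0.6, -0.9]
grip_width: 0.044
```

```bash
python3 -c "
from h import *
delta([.4,.0,.27],-83.2);snap('wrist','w3')"
```

```text
lin [-0.2724  0.0673 -0.1498] rot [-0.11 -0.07  0.08] at [ 0.4998 -0.2626  0.1207] F [ 0.44 -0.63 -0.9 ] w 0.044 t 4.2
```

View pics/w3.png

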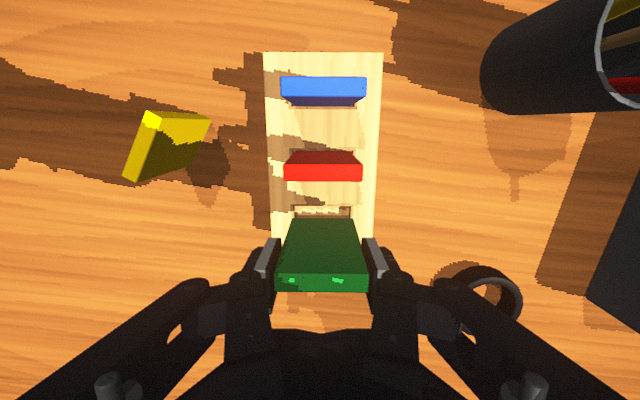

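Tile lifted out of the stand and square in the pads, with the other tiles undisturbed. Raise it, then cross over.

Request:
jog_arm(jaw=[1, 1, 1, 1, 1, 1, 1, 1], linear=[[0, 0, -0.025], [0, 0, -0.055], [0, 0, -0.085], [0, 0, -0.115], [0, 0, -0.145], [0, 0, -0.165], [-0.01, 0.002, -0.175], [-0.03, 0.006, -0.18]], delta_rot=[[0, 0, 0], [0, 0, 0], [0, 0, 0], [0, 0, 0], [0, 0, 0], [0, 0, 0], [0, 0, 0], [0, 0, 0]])

```text
clock: 4.92
eef_pos: [0.4902, -0.2341, 0.3002]
tool_rot: [0.748, -0.664, 0.001, -0.0]
ft_force: [0.1, -0.5, 0.4]
grip_width: 0.0438
```

```bash
python3 -c "
from h import *
delta([.42,.15,.30],-89.2)"
```

```text
lin [-0.3896  0.0245 -0.0004] rot [-0.1  -0.07  5.95] at [ 0.4902 -0.2341  0.3002] F [ 0.08 -0.48  0.41] w 0.0438 t 4.9167
```

Request:
jog_arm(jaw=[1, 1, 1, 1, 1, 1, 1, 1], linear=[[-0.02, 0.001, 0], [-0.05, 0.003, 0], [-0.085, 0.005, 0], [-0.12, 0.007, 0], [-0.155, 0.01, 0], [-0.19, 0.012, 0], [-0.225, 0.014, 0], [-0.25, 0.016, 0]], delta_rot=[[0, 0, 1], [0, 0, 2], [0, 0, 3], [0, 0, 4], [0, 0, 5], [0, 0, 5.9], [0, 0, 5.9], [0, 0, 5.9]])

```text
clock: 5.58
eef_pos: [0.4417, 0.0129, 0.2981]
tool_rot: [0.716, -0.698, -0.002, -0.0]
ft_force: [0.2, -0.0, -0.1]
grip_width: 0.0439
```

```bash
python3 -c "
from h import *
delta([.42,.15,.30],-89.2)"
```

```text
lin [-0.1377  0.0181 -0.0013] rot [0.17 0.22 0.72] at [0.4417 0.0129 0.2981] F [ 0.19 -0.05 -0.12] w 0.0439 t 5.5833
```

Request:
jog_arm(jaw=[1, 1, 1, 1, 1, 1, 1, 1], linear=[[-0.03, 0.004, -0.001], [-0.06, 0.008, -0.001], [-0.09, 0.012, -0.001], [-0.12, 0.016, -0.001], [-0.138, 0.018, -0.001], [-0.138, 0.018, -0.001], [-0.138, 0.018, -0.001], [-0.138, 0.018, -0.001]], delta_rot=[[0, 0, 0], [0, 0, 0], [0, 0, 0], [0, 0, 0], [0, 0, 0], [0, 0, 0], [0, 0, 0], [0, 0, 0]])

```text
clock: 6.25
eef_pos: [0.431, 0.0399, 0.3008]
tool_rot: [0.731, -0.682, -0.013, -0.012]
ft_force: [-0.0, 0.6, -1.2]
grip_width: 0.0438
```

```bash
python3 -c "
from h import *
delta([.42,.15,.30],-89.2);snap('wrist','w4')"
```

```text
lin [-0.1105  0.0033  0.0047] rot [0.1  2.03 3.2 ] at [0.431  0.0399 0.3008] F [-0.03  0.6  -1.19] w 0.0438 t 6.25
```

View pics/w4.png

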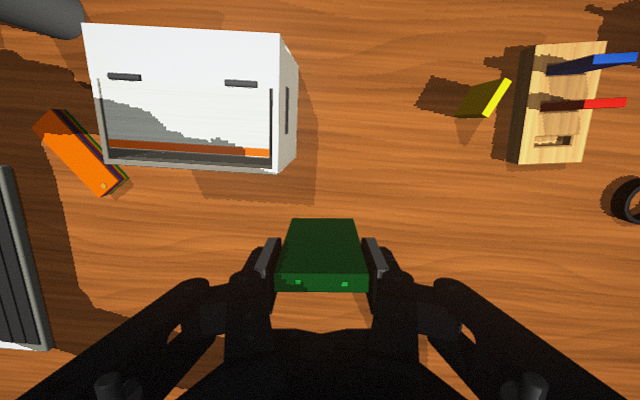

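Box at (190,95) in view and the tile square in the grip. But the move fell short and the tool tilted, so I'll check the joints.

```bash
python3 -c "
from h import *
print(bot.get_obs()['joint_pos'].round(3))"
```

```text
[ 0.069  0.089 -0.043  1.44   0.036  3.141]
```

Joint 6 is at its range limit. I'll take the half-turned grasp by turning about −180° around tool z, well above everything.

Request:
jog_arm(jaw=[1, 1, 1, 1, 1, 1, 1, 1], linear=[[0, 0, 0], [0, 0, 0], [0, 0, 0], [0, 0, 0], [0, 0, 0], [0, 0, 0], [0, 0, 0], [0, 0, 0]], delta_rot=[[0, 0, -7], [0, 0, -14], [0, 0, -21], [0, 0, -28], [0, 0, -35], [0, 0, -42], [0, 0, -49], [0, 0, -56]])

```text
clock: 6.97
eef_pos: [0.4309, 0.0403, 0.3009]
tool_rot: [0.967, -0.255, -0.006, -0.017]
ft_force: [-0.5, 0.7, -0.3]
grip_width: 0.044
```

Request:
jog_arm(jaw=[1, 1, 1, 1, 1, 1, 1, 1], linear=[[0, 0, 0], [0, 0, 0], [0, 0, 0], [0, 0, 0], [0, 0, 0], [0, 0, 0], [0, 0, 0], [0, 0, 0]], delta_rot=[[0, 0, -7], [0, 0, -14], [0, 0, -21], [0, 0, -28], [0, 0, -35], [0, 0, -42], [0, 0, -49], [0, 0, -56]])

```text
clock: 7.63
eef_pos: [0.4309, 0.0403, 0.3008]
tool_rot: [0.973, 0.228, 0.002, -0.018]
ft_force: [0.8, -0.0, -1.5]
grip_width: 0.0436
```

```bash
python3 -c "
from h import *
delta([.43,.12,.30],90.8)"
```

```text
lin [ 0.0346 -0.0717  0.0037] rot [ -1.28  -1.72 -64.4 ] at [0.4309 0.0403 0.3008] F [ 0.79 -0.01 -1.53] w 0.0436 t 7.6333
```

Request:
jog_arm(jaw=[1, 1, 1, 1, 1, 1, 1, 1], linear=[[0, 0, 0], [0, 0, 0], [0.01, -0.02, 0], [0.017, -0.035, 0], [0.025, -0.05, 0], [0.03, -0.065, 0.002], [0.0346, -0.0717, 0.003], [0.0346, -0.0717, 0.003]], delta_rot=[[-0.14, -0.19, -7], [-0.28, -0.38, -14], [-0.42, -0.56, -21], [-0.56, -0.75, -28], [-0.7, -0.94, -35], [-0.84, -1.13, -42], [-0.98, -1.3, -49], [-1.1, -1.5, -56]])

```text
clock: 8.3
eef_pos: [0.4305, 0.1215, 0.3004]
tool_rot: [0.752, 0.66, 0.0, -0.003]
ft_force: [1.2, -0.9, 0.4]
grip_width: 0.044
```

```bash
python3 -c "
from h import *
delta([.42,.17,.30],90.8)"
```

```text
lin [ 0.0467 -0.0167  0.0007] rot [-0.2  -0.25 -8.26] at [0.4305 0.1215 0.3004] F [ 1.15 -0.87  0.42] w 0.044 t 8.3
```

```bash
python3 - <<'E'
from h import *
z=np.load('/tmp/w4.npz'); P=z['P']; Z=P[...,2]
m=(Z>.143)&(Z<.158); m[:, :60]=0; m[:,320:]=0; m[200:]=0
m=cv2.morphologyEx(m.astype(np.uint8),cv2.MORPH_OPEN,np.ones((3,3)))>0
q=P[m]; print(m.sum(),cv2.minAreaRect(q[:,:2].astype(np.float32)),np.percentile(q[:,2],[5,50,95]))
A=np.c_[q[:,:2],np.ones(len(q))]; print(np.linalg.lstsq(A,q[:,2],rcond=None)[0])
E
```

```text
24511 ((0.5114340782165527, 0.1827206164598465), (0.12849755585193634, 0.18161045014858246), 0.6179806590080261) [0.14942063 0.15077247 0.15210931]
[4.17330116e-03 4.55557247e-05 1.48576984e-01]
```

Request:
jog_arm(jaw=[1, 1, 1, 1, 1, 1, 1, 1], linear=[[0.006, -0.002, 0], [0.015, -0.005, 0], [0.025, -0.009, 0], [0.035, -0.013, 0], [0.0467, -0.0167, 0], [0.0467, -0.0167, 0], [0.0467, -0.0167, 0], [0.0467, -0.0167, 0]], delta_rot=[[-0.04, -0.05, -1.7], [-0.08, -0.1, -3.4], [-0.12, -0.15, -5], [-0.16, -0.2, -6.8], [-0.2, -0.25, -8.2], [-0.2, -0.25, -8.2], [-0.2, -0.25, -8.2], [-0.2, -0.25, -8.2]])

```text
clock: 8.97
eef_pos: [0.4201, 0.1689, 0.3009]
tool_rot: [0.705, 0.709, -0.0, 0.0]
ft_force: [-1.1, -0.3, -0.6]
grip_width: 0.0437
```

The top and wrist cameras differ by 3 mm in x. A view from the half-turned wrist will separate out the wrist camera's bias.

```bash
python3 -c "
from h import *
delta([.59,.15,.31],90.7)"
```

```text
lin [-0.0198  0.1698 -0.0091] rot [ 0.    0.03 -0.39] at [0.4201 0.1689 0.3009] F [-1.05 -0.32 -0.63] w 0.0437 t 8.9667
```

Request:
jog_arm(jaw=[1, 1, 1, 1, 1, 1, 1, 1], linear=[[-0.003, 0.025, -0.003], [-0.006, 0.055, -0.006], [-0.01, 0.085, -0.009], [-0.013, 0.115, -0.009], [-0.017, 0.145, -0.009], [-0.02, 0.17, -0.009], [-0.02, 0.17, -0.009], [-0.02, 0.17, -0.009]], delta_rot=[[0, 0, -0.4], [0, 0, -0.4], [0, 0, -0.4], [0, 0, -0.4], [0, 0, -0.4], [0, 0, -0.4], [0, 0, -0.4], [0, 0, -0.4]])

```text
clock: 9.63
eef_pos: [0.5911, 0.1487, 0.3083]
tool_rot: [0.704, 0.711, -0.001, -0.001]
ft_force: [0.9, -0.1, 0.2]
grip_width: 0.0435
```

Request:
jog_arm(jaw=[1, 1, 1, 1, 1, 1, 1, 1], linear=[[0, 0, 0], [0, 0, 0], [0, 0, 0], [0, 0, 0], [0, 0, 0], [0, 0, 0], [0, 0, 0], [0, 0, 0]], delta_rot=[[0, 0, 0], [0, 0, 0], [0, 0, 0], [0, 0, 0], [0, 0, 0], [0, 0, 0], [0, 0, 0], [0, 0, 0]])

```text
clock: 10.3
eef_pos: [0.5902, 0.1498, 0.3101]
tool_rot: [0.703, 0.711, 0.0, 0.0]
ft_force: [-0.3, 0.2, -0.1]
grip_width: 0.0441
```

```bash
python3 - <<'E'
from h import *
delta([.59,.15,.31],90.7);print(bot.get_obs()['joint_pos'].round(3))
snap('wrist','w5')
z=np.load('/tmp/w5.npz'); P=z['P']; Z=P[...,2]
m=(Z>.143)&(Z<.158)&(P[...,0]>.43)&(P[...,0]<.6)&(P[...,1]>.05)&(P[...,1]<.3)
m=cv2.morphologyEx(m.astype(np.uint8),cv2.MORPH_OPEN,np.ones((3,3)))>0
q=P[m]; print(m.sum(),cv2.minAreaRect(q[:,:2].astype(np.float32)),np.percentile(q[:,2],[5,50,95]))
E
```

```text
lin [ 0.0002 -0.0002  0.0001] rot [0.01 0.01 0.01] at [0.5902 0.1498 0.3101] F [-0.33  0.24 -0.13] w 0.0441 t 10.3
[ 0.249  0.457  0.474  1.587 -0.     0.236]
22993 ((0.5103660821914673, 0.18133364617824554), (0.12736274302005768, 0.18032613396644592), 0.7253351807594299) [0.14931167 0.15071523 0.15204118]
```

View pics/w5.png

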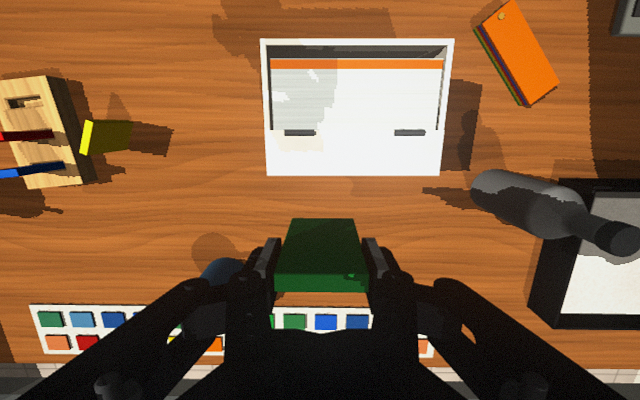

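The two flipped wrist views agree: box centre ≈ (0.511, 0.182), yaw 0.7°, and the tile is square in the jaws. Now I move above rack_touch.

```bash
python3 -c "
from h import *
delta([.4753,.1596,.25],90.7)"
```

```text
lin [ 0.0113 -0.1148  0.06  ] rot [0.01 0.02 0.  ] at [0.5902 0.1498 0.31  ] F [-0.08 -0.17  0.09] w 0.0438 t 10.35
```

Request:
jog_arm(jaw=[1, 1, 1, 1, 1, 1, 1, 1], linear=[[0.002, -0.02, 0], [0.005, -0.05, 0], [0.008, -0.08, 0], [0.0113, -0.115, 0.01], [0.0113, -0.115, 0.035], [0.0113, -0.115, 0.055], [0.0113, -0.115, 0.06], [0.0113, -0.115, 0.06]], delta_rot=[[0, 0, 0], [0, 0, 0], [0, 0, 0], [0, 0, 0], [0, 0, 0], [0, 0, 0], [0, 0, 0], [0, 0, 0]])

```text
clock: 11.02
eef_pos: [0.4742, 0.1593, 0.2486]
tool_rot: [0.703, 0.711, -0.002, -0.001]
ft_force: [-0.1, 1.1, -0.8]
grip_width: 0.0439
```

```bash
python3 - <<'E'
from h import *
delta([.4753,.1596,.25],90.7)
o=bot.get_obs(); M=R.from_quat(o['tool_rot']).as_matrix(); t=o['eef_pos']
snap('scene','s1'); snap('wrist','w6')
s=np.load('/tmp/s1.npz'); q=(s['P']-t)@M; h=cv2.cvtColor(s['im'],cv2.COLOR_RGB2HSV)
k=(s['d']>0)&(np.abs(q[...,0])<.1)&(np.abs(q[...,1])<.06)&(q[...,2]>-.14)&(q[...,2]<.08); g=k&(h[...,0]>45)&(h[...,0]<85)&(h[...,1]>80)
w=q[g]; print('green',len(w),np.percentile(w,[1,50,99],axis=0).round(4))
w=w[w[:,2]>0.01]; print(np.linalg.lstsq(np.c_[w[:,[0,2]],np.ones(len(w))],w[:,1],rcond=None)[0], np.median(w,0))
q=q[k]
for a in np.arange(-.13,.08,.015):
    w=q[(q[:,2]>=a)&(q[:,2]<a+.015)]
    if len(w): print(round(a,3),len(w),'x',np.percentile(w[:,0],[2,98]).round(3),'y',np.percentile(w[:,1],[2,98]).round(3))
cv2.imwrite('pics/s1c.png',cv2.resize(s['im'][60:220,270:430],None,fx=3.7,fy=3.7,interpolation=2)[:,:,::-1])
E
```

```text
lin [ 0.0003  0.0011 -0.0014] rot [-0.18  0.08  0.  ] at [0.4742 0.1593 0.2486] F [-0.11  1.1  -0.78] w 0.0439 t 11.0167
green 231 [[-0.0249 -0.0013 -0.014 ]
 [-0.0016  0.0048  0.0274]
 [ 0.0209  0.0093  0.0621]]
[ 0.03961886 -0.00620171  0.004942  ] [-0.00277985  0.00468621  0.03753671]
-0.13 132 x [-0.041  0.018] y [-0.018  0.037]
-0.115 60 x [-0.042  0.013] y [-0.01   0.036]
-0.1 166 x [-0.068  0.056] y [-0.008  0.019]
-0.085 163 x [-0.069  0.061] y [-0.009  0.019]
-0.07 154 x [-0.066  0.056] y [-0.014  0.018]
-0.055 120 x [-0.06   0.054] y [-0.011  0.017]
-0.04 97 x [-0.056  0.05 ] y [-0.011  0.013]
-0.025 81 x [-0.039  0.028] y [-0.011  0.011]
-0.01 89 x [-0.038  0.027] y [-0.006  0.011]
0.005 59 x [-0.034  0.023] y [-0.006  0.011]
0.02 53 x [-0.025  0.02 ] y [-0.003  0.008]
0.035 48 x [-0.025  0.019] y [-0.001  0.008]
0.05 50 x [-0.024  0.021] y [-0.002  0.009]
0.065 1 x [-0.012 -0.012] y [0.001 0.001]
```

View pics/s1c.png

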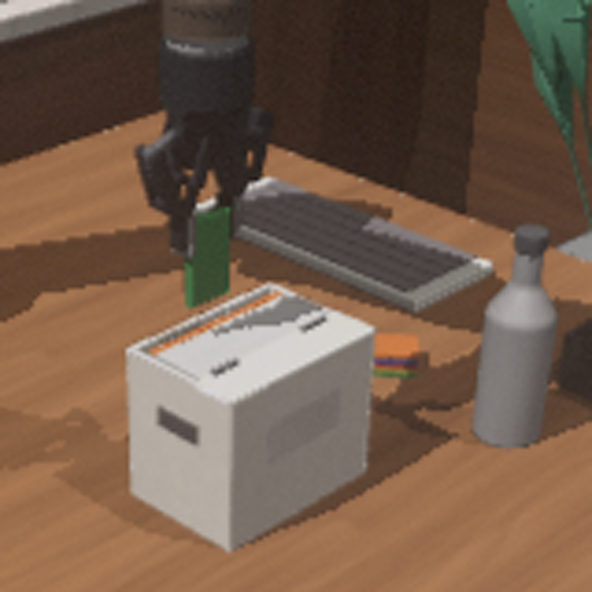

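View pics/w6.png

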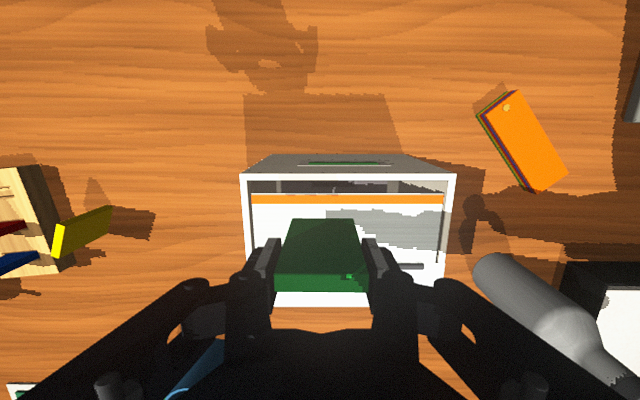

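Tile upright and centred in the hand: its face is at tool y ≈ +5 mm and its foot at z ≈ +65 mm. Going down through the flap.

Request:
jog_arm(jaw=[1, 1, 1, 1, 1, 1, 1, 1], linear=[[0, 0.001, 0.01], [0, 0.001, 0.02], [0, 0.001, 0.032], [0, 0.001, 0.042], [0, 0.001, 0.052], [0, 0.001, 0.062], [0, 0.001, 0.072], [0, 0.001, 0.08]], delta_rot=[[-0.18, 0.08, 0], [-0.18, 0.08, 0], [-0.18, 0.08, 0], [-0.18, 0.08, 0], [-0.18, 0.08, 0], [-0.18, 0.08, 0], [-0.18, 0.08, 0], [-0.18, 0.08, 0]])

```text
clock: 11.78
eef_pos: [0.4759, 0.1595, 0.1687]
tool_rot: [0.703, 0.711, 0.001, 0.0]
ft_force: [-0.6, -0.3, 0.4]
grip_width: 0.0438
```

```bash
python3 -c "
from h import *
delta([.4753,.1596,.12],90.7)"
```

```text
lin [ 0.0001 -0.0007  0.0487] rot [ 0.12 -0.05 -0.  ] at [0.4759 0.1595 0.1687] F [-0.55 -0.31  0.39] w 0.0438 t 11.7833
```

Request:
jog_arm(jaw=[1, 1, 1, 1, 1, 1, 1, 1], linear=[[0, 0, 0.01], [0, 0, 0.02], [0, 0, 0.028], [0, 0, 0.035], [0, 0, 0.04], [0, 0, 0.044], [0, 0, 0.047], [0, 0, 0.048]], delta_rot=[[0, 0, 0], [0, 0, 0], [0, 0, 0], [0, 0, 0], [0, 0, 0], [0, 0, 0], [0, 0, 0], [0, 0, 0]])

```text
clock: 12.45
eef_pos: [0.4762, 0.1596, 0.1216]
tool_rot: [0.703, 0.711, 0.001, 0.001]
ft_force: [-1.4, 0.1, 0.2]
grip_width: 0.0439
```

Request:
jog_arm(jaw=[1, 1, 1, 1, 1, 1, 1, 1], linear=[[0, 0, 0.001], [0, 0, 0.002], [0, 0, 0.003], [0, 0, 0.004], [0, 0, 0.004], [0, 0, 0.004], [0, 0, 0.004], [0, 0, 0.004]], delta_rot=[[0, 0, 0], [0, 0, 0], [0, 0, 0], [0, 0, 0], [0, 0, 0], [0, 0, 0], [0, 0, 0], [0, 0, 0]])

```text
clock: 13.12
eef_pos: [0.4765, 0.1597, 0.1181]
tool_rot: [0.703, 0.711, 0.002, 0.001]
ft_force: [-0.3, 0.6, 0.6]
grip_width: 0.0442
```

```bash
python3 -c "
from h import *
delta([.4753,.1596,.115],90.7);snap('top','t2')
im=cv2.imread('pics/t2.png');cv2.imwrite('pics/t2c.png',cv2.resize(im[180:280,190:330],None,fx=4,fy=4))"
```

```text
lin [-0.0001 -0.0012  0.0031] rot [ 0.2  -0.07 -0.  ] at [0.4765 0.1597 0.1181] F [-0.3   0.6   0.57] w 0.0442 t 13.1167
```

View pics/t2c.png

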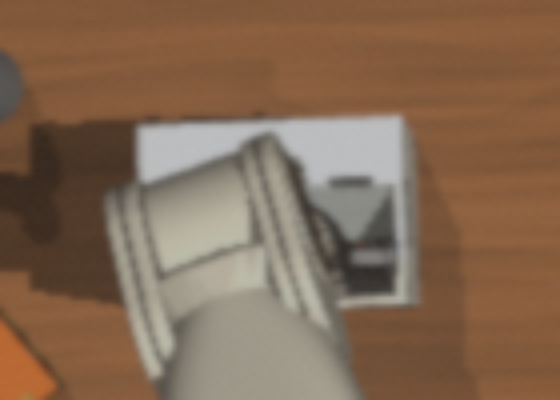

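Flap is open around the tile. Creeping down to the rack.

Request:
jog_arm(jaw=[1, 1, 1, 1, 1, 1, 1, 1], linear=[[0, -0.001, 0.0005], [0, -0.001, 0.001], [0, -0.001, 0.0015], [0, -0.001, 0.002], [0, -0.001, 0.0025], [0, -0.001, 0.003], [0, -0.001, 0.003], [0, -0.001, 0.003]], delta_rot=[[0.2, 0, 0], [0.2, 0, 0], [0.2, 0, 0], [0.2, 0, 0], [0.2, 0, 0], [0.2, 0, 0], [0.2, 0, 0], [0.2, 0, 0]])

```text
clock: 13.83
eef_pos: [0.4754, 0.1596, 0.1151]
tool_rot: [0.703, 0.711, 0.0, -0.0]
ft_force: [-0.8, -0.2, 1.7]
grip_width: 0.0436
```

```bash
python3 -c "
from h import *
delta([.4753,.1596,.115],90.7)"
```

```text
lin [-0.     -0.0001  0.0001] rot [-0.01 -0.06 -0.  ] at [0.4754 0.1596 0.1151] F [-0.82 -0.19  1.66] w 0.0436 t 13.8333
```

Request:
jog_arm(jaw=[1, 1, 1, 1, 1, 1, 1, 1], linear=[[0, 0, 0.0005], [0, 0, 0.0005], [0, 0, 0.001], [0, 0, 0.001], [0, 0, 0.001], [0, 0, 0.001], [0, 0, 0.001], [0, 0, 0.001]], delta_rot=[[0, 0, 0], [0, 0, 0], [0, 0, 0], [0, 0, 0], [0, 0, 0], [0, 0, 0], [0, 0, 0], [0, 0, 0]])

```text
clock: 14.5
eef_pos: [0.4756, 0.1597, 0.1149]
tool_rot: [0.703, 0.711, 0.001, -0.0]
ft_force: [-2.2, 0.1, 7.1]
grip_width: 0.0441
```

Request:
jog_arm(jaw=[1, 1, 1, 1, 1, 1, 1, 1], linear=[[0, 0, 0], [0, 0, 0], [0, 0, 0], [0, 0, 0], [0, 0, 0], [0, 0, 0], [0, 0, 0], [0, 0, 0]], delta_rot=[[0, 0, 0], [0, 0, 0], [0, 0, 0], [0, 0, 0], [0, 0, 0], [0, 0, 0], [0, 0, 0], [0, 0, 0]])

```text
clock: 15.17
eef_pos: [0.4756, 0.1597, 0.1149]
tool_rot: [0.703, 0.711, 0.001, -0.0]
ft_force: [-2.8, -0.9, 7.6]
grip_width: 0.0437
```

Rack contact at TCP z = 0.115 (foot ≈ 50 mm, as expected), about 7 N. I'll ease off a little and feel along +y (tool +x), 4 mm per call.

Request:
jog_arm(jaw=[1, 1, 1, 1, 1, 1, 1, 1], linear=[[0.0005, 0, -0.0003], [0.001, 0, -0.0003], [0.0015, 0, -0.0003], [0.002, 0, -0.0003], [0.0025, 0, -0.0003], [0.003, 0, -0.0003], [0.0035, 0, -0.0003], [0.004, 0, -0.0003]], delta_rot=[[0, 0, 0], [0, 0, 0], [0, 0, 0], [0, 0, 0], [0, 0, 0], [0, 0, 0], [0, 0, 0], [0, 0, 0]])

```text
clock: 15.83
eef_pos: [0.4758, 0.1622, 0.1149]
tool_rot: [0.703, 0.711, -0.0, 0.001]
ft_force: [-1.0, -4.4, 5.8]
grip_width: 0.044
```

```bash
python3 -c "
from h import *
delta([.4753,.1596,.115],90.7)"
```

```text
lin [-0.0026 -0.0006 -0.0001] rot [ 0.07  0.13 -0.06] at [0.4758 0.1622 0.1149] F [-0.96 -4.36  5.81] w 0.044 t 15.8333
```

Request:
jog_arm(jaw=[1, 1, 1, 1, 1, 1, 1, 1], linear=[[0.0005, 0, -0.0001], [0.001, 0, -0.0001], [0.0015, 0, -0.0001], [0.002, 0, -0.0001], [0.0025, 0, -0.0001], [0.003, 0, -0.0001], [0.0035, 0, -0.0001], [0.004, 0, -0.0001]], delta_rot=[[0, 0, 0], [0, 0, 0], [0, 0, 0], [0, 0, 0], [0, 0, 0], [0, 0, 0], [0, 0, 0], [0, 0, 0]])

```text
clock: 16.5
eef_pos: [0.4758, 0.1666, 0.1149]
tool_rot: [0.703, 0.711, -0.0, 0.001]
ft_force: [-0.4, -3.8, 5.4]
grip_width: 0.0438
```

```bash
python3 -c "
from h import *
delta([.4753,.1596,.115],90.7)"
```

```text
lin [-0.007  -0.0006 -0.0001] rot [ 0.07  0.08 -0.04] at [0.4758 0.1666 0.1149] F [-0.42 -3.76  5.42] w 0.0438 t 16.5
```

Request:
jog_arm(jaw=[1, 1, 1, 1, 1, 1, 1, 1], linear=[[0.0005, -0.0003, 0], [0.001, -0.0005, 0], [0.0015, -0.0005, 0], [0.002, -0.0005, 0], [0.0025, -0.0005, 0], [0.003, -0.0005, 0], [0.0035, -0.0005, 0], [0.004, -0.0005, 0]], delta_rot=[[0, 0, 0], [0, 0, 0], [0, 0, 0], [0, 0, 0], [0, 0, 0], [0, 0, 0], [0, 0, 0], [0, 0, 0]])

```text
clock: 17.17
eef_pos: [0.4744, 0.1718, 0.114]
tool_rot: [0.703, 0.711, 0.0, -0.001]
ft_force: [-1.7, 0.6, -1.0]
grip_width: 0.0439
```

Request:
jog_arm(jaw=[1, 1, 1, 1, 1, 1, 1, 1], linear=[[0.0005, 0, 0], [0.001, 0, 0], [0.0015, 0, 0], [0.002, 0, 0], [0.0025, 0, 0], [0.003, 0, 0], [0.0035, 0, 0], [0.004, 0, 0]], delta_rot=[[0, 0, 0], [0, 0, 0], [0, 0, 0], [0, 0, 0], [0, 0, 0], [0, 0, 0], [0, 0, 0], [0, 0, 0]])

```text
clock: 17.83
eef_pos: [0.4747, 0.1757, 0.1144]
tool_rot: [0.703, 0.711, 0.0, -0.0]
ft_force: [0.3, 0.7, 0.6]
grip_width: 0.0441
```

Fz vanished and the tile sank below rack level around y ≈ 0.172–0.176, so this is the slot mouth. Lowering gently.

Request:
jog_arm(jaw=[1, 1, 1, 1, 1, 1, 1, 1], linear=[[0, 0, 0.0005], [0, 0, 0.001], [0, 0, 0.0015], [0, 0, 0.0018], [0, 0, 0.002], [0, 0, 0.002], [0, 0, 0.002], [0, 0, 0.002]], delta_rot=[[0, 0, 0], [0, 0, 0], [0, 0, 0], [0, 0, 0], [0, 0, 0], [0, 0, 0], [0, 0, 0], [0, 0, 0]])

```text
clock: 18.5
eef_pos: [0.4748, 0.1757, 0.1128]
tool_rot: [0.703, 0.711, 0.001, -0.0]
ft_force: [-1.3, 0.2, 5.6]
grip_width: 0.0444
```

```bash
python3 -c "
from h import *
delta([.4753,.1757,.112],90.7)"
```

```text
lin [-0.      0.0005  0.0008] rot [ 0.01 -0.08 -0.  ] at [0.4748 0.1757 0.1128] F [-1.3   0.2   5.65] w 0.0444 t 18.5
```

```bash
python3 -c "
from h import *
o=bot.get_obs();print(o['ft_force'].round(2),o['ft_torque'].round(3))"
```

```text
[-1.3   0.2   5.65] [-0.1    0.427 -0.075]
```

Request:
jog_arm(jaw=[1, 1, 1, 1, 1, 1, 1, 1], linear=[[-0.0003, 0, 0], [-0.0006, 0, 0], [-0.0009, 0, 0], [-0.0012, 0, 0], [-0.0015, 0, 0], [-0.0015, 0, 0], [-0.0015, 0, 0], [-0.0015, 0, 0]], delta_rot=[[0, 0, 0], [0, 0, 0], [0, 0, 0], [0, 0, 0], [0, 0, 0], [0, 0, 0], [0, 0, 0], [0, 0, 0]])

```text
clock: 19.17
eef_pos: [0.4745, 0.1744, 0.1123]
tool_rot: [0.703, 0.711, 0.0, -0.001]
ft_force: [-2.2, 2.6, 4.1]
grip_width: 0.0437
```

```bash
python3 -c "
from h import *
delta([.4753,.1757,.112],90.7)
o=bot.get_obs();print(o['ft_force'].round(2),o['ft_torque'].round(3))"
```

```text
lin [0.0013 0.0008 0.0003] rot [-0.05 -0.1   0.01] at [0.4745 0.1744 0.1123] F [-2.17  2.57  4.14] w 0.0437 t 19.1667
[-2.17  2.57  4.14] [ 0.616  0.63  -0.033]
```

```bash
cat > avg.py <<'E'
from h import *
def avg(n=6):
    L=[]
    for i in range(n):
        o=bot.get_obs(); L.append(np.r_[o['ft_force'],o['ft_torque'],o['eef_pos']]); bot.camera('wrist')
    L=np.array(L); print('F',L[:,:3].mean(0).round(2),'sd',L[:,:3].std(0).round(2),'T',L[:,3:6].mean(0).round(3),'sd',L[:,3:6].std(0).round(3),'p',L[:,6:].mean(0).round(4),'t',o['clock'])
if __name__=='__main__': avg()
E
python3 avg.py
```

```text
F [-2.49  2.79  4.17] sd [0.41 0.36 0.45] T [ 0.718  0.685 -0.013] sd [0.073 0.049 0.022] p [0.4745 0.1743 0.1123] t 19.4167
```

Request:
jog_arm(jaw=[1, 1, 1, 1, 1, 1, 1, 1], linear=[[0, 0, -0.001], [0, 0, -0.0015], [0.0005, 0, -0.0015], [0.0005, 0, -0.0015], [0.0005, 0, -0.0015], [0.0005, 0, -0.0015], [0.0005, 0, -0.0015], [0.0005, 0, -0.0015]], delta_rot=[[0, 0, 0], [0, 0, 0], [0, 0, 0], [0, 0, 0], [0, 0, 0], [0, 0, 0], [0, 0, 0], [0, 0, 0]])

```text
clock: 20.13
eef_pos: [0.4747, 0.1745, 0.1138]
tool_rot: [0.703, 0.711, 0.0, -0.0]
ft_force: [-1.0, 0.0, -0.1]
grip_width: 0.0439
```

```bash
python3 avg.py
```

```text
F [-0.52 -0.06 -0.1 ] sd [0.5  0.52 0.31] T [-0.02   0.129 -0.017] sd [0.022 0.03  0.031] p [0.4747 0.1746 0.1138] t 20.3833
```

Request:
jog_arm(jaw=[1, 1, 1, 1, 1, 1, 1, 1], linear=[[0, 0, 0.0005], [0, 0, 0.001], [0, 0, 0.0015], [0, 0, 0.002], [0, 0, 0.002], [0, 0, 0.002], [0, 0, 0.002], [0, 0, 0.002]], delta_rot=[[0, 0, 0], [0, 0, 0], [0, 0, 0], [0, 0, 0], [0, 0, 0], [0, 0, 0], [0, 0, 0], [0, 0, 0]])

```text
clock: 21.1
eef_pos: [0.4748, 0.1747, 0.1127]
tool_rot: [0.703, 0.711, 0.001, -0.0]
ft_force: [-2.5, 0.1, 6.2]
grip_width: 0.0439
```

```bash
python3 avg.py
```

```text
F [-2.41 -0.6   6.49] sd [0.47 0.42 0.26] T [-0.148  0.535 -0.028] sd [0.014 0.033 0.031] p [0.4748 0.1747 0.1127] t 21.35
```

The contact force has Fx ≈ −1.9 N with the contact centred in y, so the +x mouth chamfer is pushing the tile toward −x. Shift −x by 1.5 mm and try again.

Request:
jog_arm(jaw=[1, 1, 1, 1, 1, 1, 1, 1], linear=[[0, 0, -0.001], [0, -0.0005, -0.001], [0, -0.001, -0.001], [0, -0.0015, -0.001], [0, -0.0015, -0.0005], [0, -0.0015, 0], [0, -0.0015, 0.0005], [0, -0.0015, 0.001]], delta_rot=[[0, 0, 0], [0, 0, 0], [0, 0, 0], [0, 0, 0], [0, 0, 0], [0, 0, 0], [0, 0, 0], [0, 0, 0]])

```text
clock: 22.07
eef_pos: [0.473, 0.1746, 0.1106]
tool_rot: [0.703, 0.711, 0.0, -0.001]
ft_force: [-1.1, -0.9, 0.5]
grip_width: 0.0437
```

```bash
python3 avg.py
```

```text
F [-0.71 -0.31 -0.32] sd [0.71 0.52 0.43] T [-0.027  0.21  -0.005] sd [0.019 0.035 0.023] p [0.473  0.1746 0.1106] t 22.3167
```

Free at 4.4 mm below the rack top, past the chamfer. Lowering gradually.

Request:
jog_arm(jaw=[1, 1, 1, 1, 1, 1, 1, 1], linear=[[0, -0.0003, 0.001], [0, -0.0005, 0.002], [0, -0.0005, 0.003], [0, -0.0005, 0.004], [0, -0.0005, 0.005], [0, -0.0005, 0.006], [0, -0.0005, 0.007], [0, -0.0005, 0.008]], delta_rot=[[0, 0, 0], [0, 0, 0], [0, 0, 0], [0, 0, 0], [0, 0, 0], [0, 0, 0], [0, 0, 0], [0, 0, 0]])

```text
clock: 23.03
eef_pos: [0.4727, 0.1746, 0.1027]
tool_rot: [0.703, 0.711, 0.0, -0.001]
ft_force: [-1.2, 0.5, 0.3]
grip_width: 0.0441
```

```bash
python3 -c "
from h import *
delta([.4753,.1757,.085],90.7)"; python3 avg.py
```

```text
lin [0.0011 0.0027 0.0177] rot [-0.02 -0.06 -0.01] at [0.4727 0.1746 0.1027] F [-1.17  0.52  0.33] w 0.0441 t 23.0333
F [-0.65  0.13 -0.43] sd [0.29 0.5  0.88] T [0.008 0.189 0.018] sd [0.023 0.062 0.012] p [0.4725 0.1746 0.1027] t 23.2833
```

Request:
jog_arm(jaw=[1, 1, 1, 1, 1, 1, 1, 1], linear=[[0, 0, 0.0015], [0, 0, 0.003], [0, 0, 0.0045], [0, 0, 0.006], [0, 0, 0.0075], [0, 0, 0.009], [0, 0, 0.0105], [0, 0, 0.012]], delta_rot=[[0, 0, 0], [0, 0, 0], [0, 0, 0], [0, 0, 0], [0, 0, 0], [0, 0, 0], [0, 0, 0], [0, 0, 0]])

```text
clock: 24.0
eef_pos: [0.4727, 0.1746, 0.0907]
tool_rot: [0.703, 0.711, 0.0, -0.001]
ft_force: [0.1, 0.1, -0.1]
grip_width: 0.0437
```

Request:
jog_arm(jaw=[1, 1, 1, 1, 1, 1, 1, 1], linear=[[0, 0, 0.001], [0, 0, 0.0015], [0, 0, 0.002], [0, 0, 0.0025], [0, 0, 0.003], [0, 0, 0.0035], [0, 0, 0.004], [0, 0, 0.004]], delta_rot=[[0, 0, 0], [0, 0, 0], [0, 0, 0], [0, 0, 0], [0, 0, 0], [0, 0, 0], [0, 0, 0], [0, 0, 0]])

```text
clock: 24.67
eef_pos: [0.4726, 0.1746, 0.0868]
tool_rot: [0.703, 0.711, 0.0, -0.001]
ft_force: [-1.4, 0.4, -0.5]
grip_width: 0.0438
```

```bash
python3 avg.py
```

```text
F [-0.89 -0.02 -0.65] sd [0.39 0.54 0.27] T [0.024 0.165 0.   ] sd [0.032 0.027 0.034] p [0.4726 0.1746 0.0868] t 24.9167
```

Request:
jog_arm(jaw=[1, 1, 1, 1, 1, 1, 1, 1], linear=[[0, 0, 0.0005], [0, 0, 0.001], [0, 0, 0.0015], [0, 0, 0.002], [0, 0, 0.0023], [0, 0, 0.0025], [0, 0, 0.0025], [0, 0, 0.0025]], delta_rot=[[0, 0, 0], [0, 0, 0], [0, 0, 0], [0, 0, 0], [0, 0, 0], [0, 0, 0], [0, 0, 0], [0, 0, 0]])

```text
clock: 25.63
eef_pos: [0.4729, 0.1747, 0.085]
tool_rot: [0.703, 0.711, 0.001, -0.0]
ft_force: [-1.7, -1.0, 4.8]
grip_width: 0.0439
```

```bash
python3 avg.py
```

```text
F [-1.73 -0.49  5.25] sd [0.63 0.44 0.5 ] T [-0.195  0.443 -0.025] sd [0.029 0.031 0.023] p [0.4729 0.1747 0.085 ] t 25.8833
```

Floor contact at TCP z = 0.0850, exactly 30 mm below the rack contact, so the tile is home. Releasing with a small opening only.

Request:
jog_arm(jaw=[0.45, 0.42, 0.4, 0.38, 0.36, 0.36, 0.36, 0.36], linear=[[0, 0, -0.0003], [0, 0, -0.0005], [0, 0, -0.0005], [0, 0, -0.0005], [0, 0, -0.0005], [0, 0, -0.0005], [0, 0, -0.0005], [0, 0, -0.0005]], delta_rot=[[0, 0, 0], [0, 0, 0], [0, 0, 0], [0, 0, 0], [0, 0, 0], [0, 0, 0], [0, 0, 0], [0, 0, 0]])

```text
clock: 26.6
eef_pos: [0.4725, 0.1746, 0.0847]
tool_rot: [0.703, 0.711, 0.0, -0.001]
ft_force: [-2.1, 0.5, 0.7]
grip_width: 0.055
```

```bash
python3 -c "
from h import *
delta([.4726,.1747,.085],90.7)";python3 avg.py
```

```text
lin [ 0.0001  0.0001 -0.0003] rot [-0.05 -0.06 -0.01] at [0.4725 0.1746 0.0847] F [-2.11  0.48  0.74] w 0.055 t 26.6
F [-1.37  0.1  -0.33] sd [0.38 0.45 0.68] T [-0.009  0.222 -0.005] sd [0.018 0.03  0.037] p [0.4725 0.1746 0.0847] t 26.85
```

Request:
jog_arm(jaw=[0.36, 0.36, 0.36, 0.36, 0.36, 0.36, 0.36, 0.36], linear=[[0, 0, -0.003], [0, 0, -0.006], [0, 0, -0.009], [0, 0, -0.013], [0, 0, -0.018], [0, 0, -0.024], [0, 0, -0.03], [0, 0, -0.036]], delta_rot=[[0, 0, 0], [0, 0, 0], [0, 0, 0], [0, 0, 0], [0, 0, 0], [0, 0, 0], [0, 0, 0], [0, 0, 0]])

```text
clock: 27.57
eef_pos: [0.4733, 0.1747, 0.1219]
tool_rot: [0.703, 0.711, 0.001, -0.0]
ft_force: [-0.4, 0.7, -0.2]
grip_width: 0.0548
```

```bash
python3 -c "
from h import *
delta([.4726,.1747,.085],90.7);snap('wrist','w7')"
```

```text
lin [-0.0001 -0.0007  0.0369] rot [ 0.06 -0.09 -0.01] at [0.4733 0.1747 0.1219] F [-0.39  0.72 -0.24] w 0.0548 t 27.5667
```

View pics/w7.png

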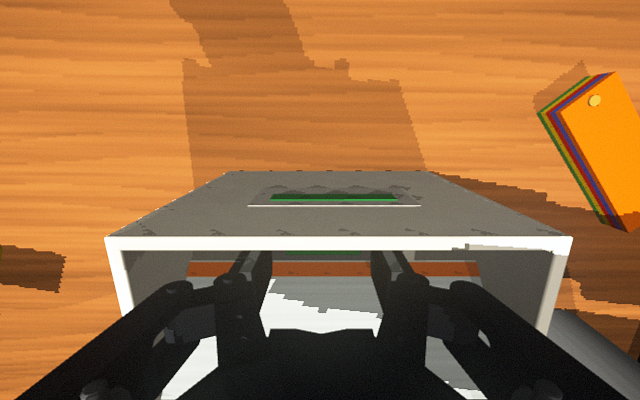

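The tile has stayed in the rack: a green glimpse at (320,253) between the open fingers, with the flap strip at row 268. Continuing straight up.

Request:
jog_arm(jaw=[0.36, 0.36, 0.36, 0.36, 0.36, 0.36, 0.36, 0.36], linear=[[0, 0, -0.008], [0, 0, -0.016], [0, 0, -0.025], [0, 0, -0.034], [0, 0, -0.043], [0, 0, -0.052], [0, 0, -0.061], [0, 0, -0.07]], delta_rot=[[0, 0, 0], [0, 0, 0], [0, 0, 0], [0, 0, 0], [0, 0, 0], [0, 0, 0], [0, 0, 0], [0, 0, 0]])

```text
clock: 28.28
eef_pos: [0.4728, 0.1745, 0.1919]
tool_rot: [0.703, 0.711, 0.0, -0.0]
ft_force: [0.3, -0.5, 0.5]
grip_width: 0.0549
```

Request:
jog_arm(jaw=[0.36, 0.36, 0.36, 0.36, 0.36, 0.36, 0.36, 0.36], linear=[[0, 0, -0.015], [0, 0, -0.035], [0, 0, -0.06], [0, 0, -0.085], [-0.01, 0, -0.1], [-0.03, 0, -0.11], [-0.05, 0, -0.11], [-0.05, 0, -0.11]], delta_rot=[[0, 0, 0], [0, 0, 0], [0, 0, 0], [0, 0, 0], [0, 0, 0], [0, 0, 0], [0, 0, 0], [0, 0, 0]])

```text
clock: 28.95
eef_pos: [0.4737, 0.1221, 0.3024]
tool_rot: [0.704, 0.71, 0.001, 0.001]
ft_force: [0.6, 0.8, 0.1]
grip_width: 0.0549
```

```bash
python3 - <<'E'
from h import *
delta([.3,-.1,.3],90.7);snap('wrist','w8');snap('scene','s3')
im=cv2.imread('pics/s3.png');cv2.imwrite('pics/s3c.png',cv2.resize(im[100:300,180:430],None,fx=3,fy=3))
E
```

```text
lin [-0.2205 -0.1757  0.002 ] rot [ 0.11 -0.01 -0.16] at [0.4737 0.1221 0.3024] F [0.57 0.77 0.13] w 0.0549 t 28.95
```

View pics/w8.png

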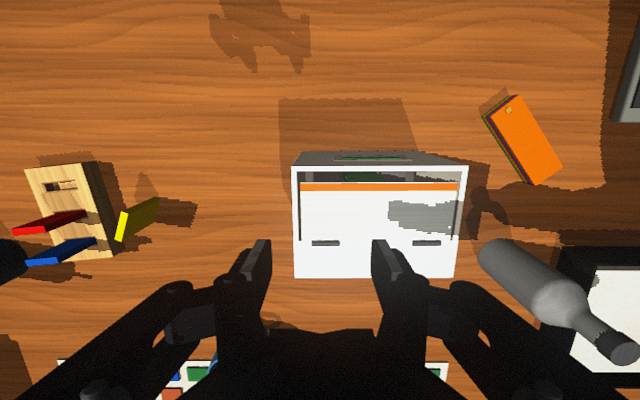

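View pics/s3c.png

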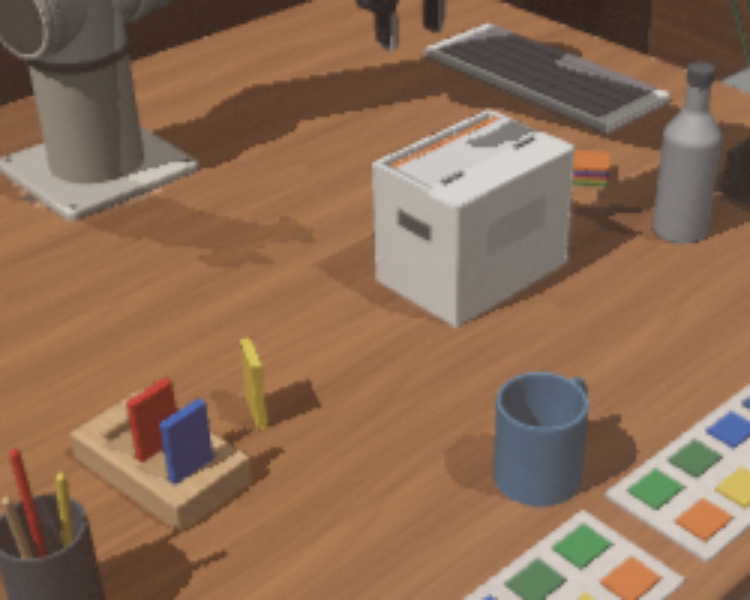

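The flap is shut level at (380,187), and green shows through the front gap at (365,178). The other tiles and desk items are unmoved. A depth check of the tile and flap, then hand in.

```bash
python3 - <<'E'
from h import *
z=np.load('/tmp/w8.npz'); P=z['P']; h=cv2.cvtColor(z['im'],cv2.COLOR_RGB2HSV)
s=(slice(168,186),slice(300,465)); p=P[s].reshape(-1,3); k=h[s].reshape(-1,3)
g=p[(k[:,0]>45)&(k[:,0]<85)&(k[:,1]>80)]; print('green in gap',len(g),np.percentile(g,[5,50,95],axis=0).round(4))
f=P[186:189,320:440].reshape(-1,3); print('strip',np.median(f,0).round(4))
f=P[195:225,310:380].reshape(-1,3); print('flap z',np.percentile(f[:,2],[5,50,95]).round(4))
E
python3 -c "
from workcell import bot
print(bot.get_obs()['clock']);print(bot.job_done())"
```

```text
green in gap 182 [[0.471  0.154  0.0534]
 [0.4716 0.1752 0.0955]
 [0.4743 0.1947 0.0997]]
strip [0.4694 0.1818 0.1513]
flap z [0.1499 0.1509 0.152 ]
29.05
the job is handed in; nothing more can be done
None
```

The green tile is filed in the box's rack slot. I let go only once it was fully home, then drew the hand straight up and the flap swung shut. The job was handed in at 29 s; `job_done()` gives no verdict.

**How it went**
- **Pick-up:** I pinched the tile across its width near the top and lifted it straight out of the stand. Over the desk I had to take the half-turned grasp, because joint 6 had reached its range limit.
- **Finding the slot:** I pushed down through the flap and touched the rack with about 7 N. Feeling sideways along +y, the tile found the slot mouth after roughly 12 mm.
- **Lowering:** The tile first caught on the slot's rear (+x) chamfer at about 6 N. I eased it off, shifted it about 2 mm toward the front wall, and it went down freely.

**Last checks**
- **Tile depth:** The tile touched the slot floor 30 mm below the rack contact, which is the given slot depth. Seen through the front gap, its top is at about z = 0.096–0.100 m (98 mm expected), and it spans 0.154–0.195 m in y.
- **Flap:** Its surface measures z = 0.151 m, level with the box top.
- **Desk:** The red, blue and yellow tiles and the desk items in the last views look unmoved. The loupe was not in those views.
- **Hand:** It was clear of everything at hand-in, with only sensor noise on the wrist force.

**Disagreement:** The top and wrist cameras differed by about 3 mm in x. Views from both wrist orientations put the box centre at x ≈ 0.511 m. The slot turned out to be 2–3 mm nearer the front wall than that estimate implied, so the contact forces settled the final x position.

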